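# Refit the return spring of the hair-extraction damper

### The job

Put the hair-extraction damper's return spring back: the damper's quarter-turn handle must be fully shut against its stop, the spring's peg pushed fully down into the hole of the anchor block, and the spring stretched so that its side hook is caught on the handle's post. Then let go, leaving the stretched spring in place and the comb, the brush and the saucer undisturbed.

Things in the scene. Friction and masses are not known exactly. Their poses are not given: they have to be found in the camera images.
- unit: Fixed damper unit. Grey deck plate, 10 mm thick, on the table; origin at table level; it spans x -122 to 102, y -135 to 135 in this frame. On it: an aluminium anchor block (44 x 44, 18 high; hole at x -12, y -100) and the handle (pivot at x 63, y 40). A duct 64 mm wide leaves beyond x 115 at y 40, top 66 above the table.
- hole (a point): Centre of the hole's mouth in the top of the anchor block, 28 mm above the table. Vertical round hole, 13 mm wide with a 2 mm chamfer, 18 mm deep. Axes as the unit's.
- damper (a joint): Angle of the damper's quarter-turn handle about its vertical pivot: 0 is fully shut (against the stop; arm pointing to the unit's -x, post at x -12, y 40), 1.57 is open (arm pointing to the unit's +y, post at x 63, y 115). It stays where it is left (light friction, about 1.5 N at the post).
- pivot (a point): On the handle's pivot axis, 32 mm above the table (22 mm above the deck).
- post (a point): On the axis of the steel post at the handle's free end, 75 mm from the pivot, 32 mm above the table, where the hook sits. Post 12 mm in diameter; its 17 mm round head is 46 to 52 mm above the table. The flat arm under it is 14 mm wide, top 23 mm above the table. With the handle shut it is 140 mm from the hole along the unit's +y.
- spring_grip (a point): Centre of the upright grip fin on the spring's anchor end: 12 mm thick (x), 24 long (y), top 14 above this point, foot 16 below. Axes: y along the spring from peg to pull loop, z up. The 24 x 24 shoulder below the fin has its underside 24 mm below this point and rests on the anchor block when the peg is home.
- peg_tip (a point): Lowest point of the peg: 10 mm in diameter, round tip, 18 mm long, straight below the grip fin (42 mm below spring_grip).
- hook_seat (a point): Where the post's axis lies once hooked: on the centre line, 110 mm from the peg when relaxed, 22 above peg-tip level. Hook 8 mm thick, open to +x: side bar's face 9 mm away at -x; cross bar 6 mm beyond in y, with a lip at x 9 to 14 reaching back to 1 mm beyond. The mouth's near edge is 22 mm short. The post enters from +x only while overstretched 5 to 16 mm; easing back catches it.
- loop_center (a point): Middle of the rectangular pull loop at the spring's far end, 35 mm beyond hook_seat. Opening 44 (x) by 42 mm (y), open above and below; walls 8 mm thick, tops 4 mm above this point. The far wall reaches down to peg-tip level and slides on the deck; side walls end 10 mm above that. Closed fingertips fit inside to drag it.
- stretch (a joint): Stretch of the spring in m: 0 is relaxed, 0.055 its limit; 0.030 when hooked on the shut handle's post. The pull is 3 N to begin with plus 0.22 N per mm (about 10 N when fitted).
- comb: Bystander: double-sided steel comb, 170 x 52 x 5 mm, lying on the table; origin under its middle.
- brush: Bystander: orange silicone brush, round head 80 mm wide with a handle, 165 mm long over all, 29 mm high; origin under the head's middle, handle to its -x.
- saucer: Bystander: empty stoneware saucer, 120 mm in diameter, 22 mm high; origin under its middle.
- spring: The loose steel spring, 186 mm long relaxed, about 0.26 kg, standing level on its peg and the far wall of its loop; origin at the peg's tip, y towards the loop. From there: peg, coils (20 mm wide, axis 30 above the tip), side hook, pull loop.
There are look-alikes about, which are no part of the job. Leave any blue or green look-alike of the spring alone.

How it is judged:
At the end, for the whole second after the job is handed in: The handle is within 0.06 rad of shut; the peg's tip is at least 13 mm below the hole's mouth and within 5 mm of its axis; the hook's seat is within 7 mm of the post's axis and within 10 mm of its height; the spring is stretched by more than 22 mm and still (value of joint damper below 0.06 rad and horizontal distance between peg_tip and hole below 0.005 m and z of peg_tip in the frame of hole below -0.013 m and horizontal distance between hook_seat and post below 0.007 m and z of hook_seat in the frame of post between -0.01 and 0.01 m and value of joint stretch above 0.022 m and linear speed of spring below 0.02 m/s); the robot touches nothing.
It fails at once if the comb, the brush or the saucer is pushed more than 40 mm from its place (distance of any of comb, brush, saucer from where it was at the start of the episode above 0.04 m).
It also fails if it takes over 67 s, if anything falls off the work surface, if the arm or the gripper's body presses on something with over 40 N, if the wrist force passes 120 N, or if a joint passes its speed limit or range.

### The arm

A 6-joint arm with a two-finger parallel gripper is mounted at the origin on the work surface. World frame = base frame: x ahead of the robot, y to its left, z up, the work surface at z = 0. Lengths are in m, angles in rad, forces in N, time in s.
With the tool pointing down it reaches from about 0.35 to 0.775 m from the base axis. Payload 5.5 kg.
Tool frame: the origin (TCP) lies midway between the tips of the shut fingers; the grasp point (between the pads) lies 19 mm behind it; z points along the fingers, y is the direction in which the jaws open and shut (so a half turn about z gives the same grasp; the last joint's range is limited). The gripper opens to 85 mm and grips with 20 to 120 N. Pads are 22 mm wide; open, the fingers measure 114 mm over their backs; the gripper's body (76 mm by 85 mm) begins 54 mm behind the grasp point. The pads swing forward as they close: fully open they stand 13 mm farther back than shut.
Start: joints at [-1.324, 0.313, 0.046, 1.304, 0, 1.431], TCP at [0.217, -0.533, 0.231] pointing down, gripper open.
Joint ranges: [-2.76, 2.76], [-0.86, 1.69], [-1.03, 1.26], [-2.2, 2.34], [-1.47, 1.5], [-3.14, 3.14]. Speed limits (rad/s): [2.57, 2.57, 3.14, 3.14, 3.14, 3.14].

### API

Orientations are given as a unit quaternion [w, x, y, z].
In Python, from workcell import env gives the robot as it stands.
- The arm moves only by the shell command python3 -m creep 'ROWS' [OPENING] [FORCE]. ROWS is JSON, a list of rows, each a list of 6 numbers: the shift along the tool's x, y, z in m, then the turn, a rotation vector about the tool's x, y, z in degrees. A call has exactly 8 rows; each row is the pose to reach, as a shift and turn from the pose commanded when the call began, along the tool's axes at that moment; what a row does not reach only later rows make up. A row lasts 1/10 s, in which the tool goes at most 50 mm and 8.59 degrees, less where a joint would pass 70% of its speed; a pose out of reach is approached as far as the arm can. A call with a gripper value outside its range is refused whole. OPENING is the finger opening in m, from 0 to 0.0854, set as the call begins (- or left out, the last holds). The fingers move at their own pace and stop on an object; FORCE is the grip in N (left out, the last holds). Time passes only in rows, so rows that repeat a pose let the fingers close, or fill a call up. It gives the time, the measured TCP pose, the force and the opening at its end, in the units of the state.
- env.get_state(): the state, without advancing time (a new reading comes with each control period).
- env.read_camera(name): name is "side" or "top"; returns (picture, depth): 400x640x3 uint8, blue, green, red; 400x640 float32, m along the optical axis (not along the pixel's ray), 0 where there is no reading.
- env.camera_params(name): a dict with "fx", "fy", "cx", "cy" (pixels), "position" and "orientation" of the camera in the world. Camera axes: x right, y up, looking along -z (the intrinsics and any distortion apply to the point x, -y, -z); pixel columns grow to the right and rows downward; lengths in m; the calibration is good to about 2 mm. A picture is of the moment at which its call begins. camera_params takes no time and is no camera call.
- env.hand_in(): hands the job in, once; it reports no verdict.
The state is a dict: "clock": time; "joint_pos": joint angles; "qvel": joint speeds; "tau": joint torques, N m; "tcp_pos": TCP position; "orientation": TCP orientation; "wrist_force": force on the tool from outside, world axes, zero at the start; "ft_torque": the same for the moment, N m; "finger_gap": finger opening in m.
Only numpy, scipy, OpenCV 4.12 (cv2) and the standard library are available. Lean on these libraries where they do the work, as an engineer would, in place of code of your own. Each camera call takes 0.05 s, during which the arm holds its last target. There are 200 camera calls.

## Working session

There is one attempt and no reset: what is moved stays moved. The work goes in short steps, Python scripts to look and compute and a shell command to move; the robot and the scene stay as the last step left them, time stands still between calls to the robot, and variables do not carry over. Pictures are saved under pics/ and viewed, about 8 in all and at most 12, crops included, and the job is handed in when it is done.

```bash
ls; mkdir -p pics
cat > h.py <<'E'
import numpy as np, cv2
from workcell import env
from scipy.spatial.transform import Rotation as R
def rot(q): return R.from_quat([q[1],q[2],q[3],q[0]])
def cam(n):
    p=env.camera_params(n); return p
def pt(n,u,v,d,p=None):
    p=p or cam(n); c=np.array([(u-p['cx'])/p['fx']*d,-(v-p['cy'])/p['fy']*d,-d]); return rot(p['orientation']).apply(c)+p['position']
def onz(n,u,v,z):
    p=cam(n); a=np.array(p['position']); b=pt(n,u,v,1.,p); return a+(b-a)*(z-a[2])/(b-a)[2]
def proj(n,P):
    p=cam(n); c=rot(p['orientation']).inv().apply(np.atleast_2d(P)-p['position']); return np.c_[p['cx']-p['fx']*c[:,0]/c[:,2], p['cy']+p['fy']*c[:,1]/c[:,2]]
E
python3 - <<'E'
from h import *
for n in('top','side'):
    im,d=env.read_camera(n); cv2.imwrite(f'pics/{n}0.png',im); np.save(f'pics/{n}0.npy',d); print(cam(n))
print(env.get_state())
E
```

```text
pics
{'fx': 436.1150312665036, 'fy': 436.1150312665036, 'cx': 328.1436718596132, 'cy': 192.81796656684236, 'position': array([ 0.48112371, -0.27993198,  1.17150715]), 'orientation': array([ 0.71480939,  0.01116764, -0.0306594 , -0.69855767])}
{'fx': 470.3511515220736, 'fy': 470.3511515220736, 'cx': 323.3597959709047, 'cy': 196.99985855520737, 'position': array([0.33413638, 0.71235454, 0.92008391]), 'orientation': array([-0.10744968, -0.04333718,  0.42157191,  0.89936287])}
{'clock': 0.1, 'joint_pos': array([-1.32358922e+00,  3.13963626e-01,  4.51085843e-02,  1.30359255e+00,
        7.50297693e-06,  1.43119636e+00]), 'qvel': array([ 0.00191555, -0.00247555,  0.00398186, -0.0017321 , -0.0022914 ,
       -0.0009817 ]), 'tau': array([ 2.03031828e-03, -4.81725562e+01,  2.99244225e+01,  1.26777560e-02,
       -1.66410614e-04, -1.91381289e-06]), 'tcp_pos': array([ 0.21679272, -0.53208629,  0.23048277]), 'orientation': array([-8.24637779e-04,  9.81355426e-01,  1.92200014e-01, -4.06543956e-05]), 'wrist_force': array([-0.25685198, -0.0005658 , -0.06401742]), 'ft_torque': array([0.03092831, 0.04899063, 0.00093743]), 'finger_gap': 0.08506378188320288}
```

View pics/top0.png

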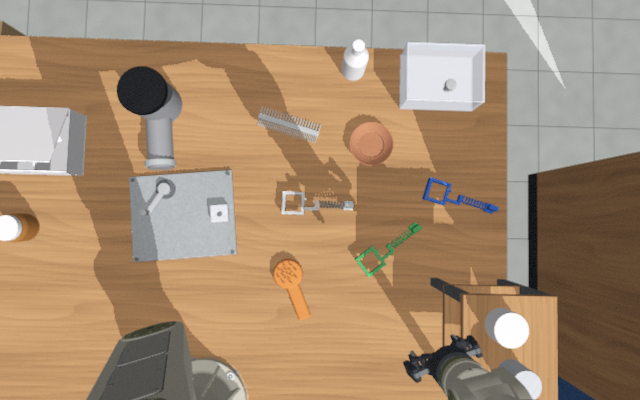

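View pics/side0.png

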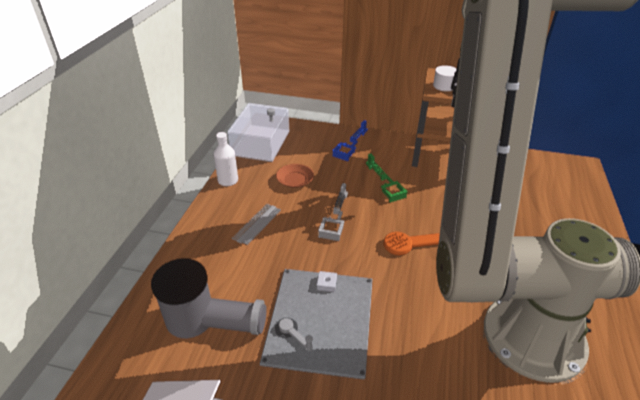

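The top view shows the unit at (130–235, 170–260), with the pivot near (164,187), the post near (148,212) and the anchor block at (218,210). There are three candidate springs: steel at (282–353, 203), blue at (425–497, 195) and green at (358–420, 250). The steel one fits, since blue and green are ruled out. I'll confirm with an enlarged crop.

Run:
```python
from h import *
im=cv2.imread('pics/top0.png')
a=cv2.resize(im[160:265,125:240],None,fx=5,fy=5,interpolation=cv2.INTER_CUBIC)[:, :]
b=cv2.resize(im[180:225,275:360],None,fx=7,fy=7,interpolation=cv2.INTER_CUBIC)
a=cv2.resize(im[165:265,125:240],None,fx=3,fy=3,interpolation=cv2.INTER_CUBIC)
b=cv2.resize(im[180:225,275:360],None,fx=6,fy=6,interpolation=cv2.INTER_CUBIC)
c=np.zeros((a.shape[0]+b.shape[0],520,3),np.uint8); c[:300,:345]=a; c[300:,:510]=b; cv2.imwrite('pics/c1.png',c)
d=np.load('pics/top0.npy')
P=lambda u,v:np.round(pt('top',u,v,d[int(v),int(u)]),4)
for uv in[(164,187),(148,212),(218,210),(180,250),(292,203),(284,203),(348,205),(352,205),(300,240)]: print(uv,P(*uv))
```

```text
(164, 187) [0.5542 0.1167 0.0282]
(148, 212) [0.4883 0.1529 0.0332]
(218, 210) [ 0.4976 -0.025   0.0282]
(180, 250) [0.3909 0.0736 0.0118]
(292, 203) [ 0.5212 -0.2152  0.0014]
(284, 203) [ 0.5198 -0.1958  0.0285]
(348, 205) [ 0.5175 -0.3616  0.0557]
(352, 205) [ 0.5177 -0.3717  0.0578]
(300, 240) [ 0.423  -0.2392  0.0018]
```

View pics/c1.png

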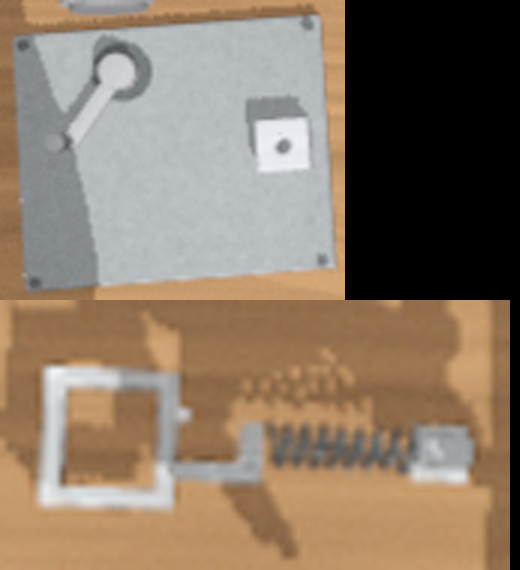

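The crop shows the steel spring with its hook open to +x and its fin at px (348.7, ~205). The loop is centred at px (293,203) and the hole is at px (219.3,214). The damper is part open. Next I'll fit these precisely.

Run:
```python
from h import *
d=np.load('pics/top0.npy')
v,u=np.mgrid[0:400,0:640]
def cloud(u0,u1,v0,v1):
    return np.array([[*pt('top',uu,vv,d[vv,uu]),uu,vv] for vv in range(v0,v1) for uu in range(u0,u1) if d[vv,uu]>0])
c=cloud(338,360,195,215); t=c[c[:,2]>.045]; print('fin',len(t),t[:,:3].mean(0),t[:,:3].min(0),t[:,:3].max(0))
c=cloud(276,312,188,218); t=c[(c[:,2]>.018)&(c[:,4]<225)]; r=cv2.minAreaRect(t[t[:,3]<306][:,:2].astype(np.float32)*1000); print('loop',r,np.median(t[:,2]))
C=lambda x,y,z:onz('top',125+(x+.5)/3-.5,165+(y+.5)/3-.5,z)
for z,l in((.01,[(14,38),(320,15),(335,266),(25,290)]),(.01,[(22,45),(307,23),(322,260),(35,283)])):
    q=np.array([C(x,y,z) for x,y in l]);print(q.round(4)); e=q[0]-q[1]+q[3]-q[2]; yaw=np.degrees(np.arctan2(-e[0],e[1])); print('ctr',q.mean(0),'yaw',yaw)
hole=C(283,147,.028); print('hole',hole)
piv=C(117,70,.03); post=C(56,142,.052); print(piv,post,np.hypot(*(post-piv)[:2]))
th=np.radians(yaw); Rm=np.array([[np.cos(th),-np.sin(th)],[np.sin(th),np.cos(th)]])
org=q.mean(0)[:2]-Rm@[-.010,0]
for k,w in(('hole',(-.012,-.1)),('piv',(.063,.04)),('shutpost',(-.012,.04))): print(k,org+Rm@w)
c=cloud(140,158,203,220); t=c[c[:,2]>.042]; print('posthead',len(t),t[:,:3].mean(0) if len(t) else '')
st=env.get_state(); print(rot(st['orientation']).as_matrix().round(3))
# comb, brush,saucer clearance
```

```text
fin 39 [ 0.51936526 -0.36354899  0.05514002] [ 0.51487427 -0.37455714  0.05051109] [ 0.52517924 -0.35369763  0.06001834]
loop ((522.2843017578125, -220.6291961669922), (61.15993118286133, 59.933677673339844), 89.57759094238281) 0.026104584122163876
[[ 0.5787  0.2147  0.01  ]
 [ 0.6059 -0.0522  0.01  ]
 [ 0.385  -0.0731  0.01  ]
 [ 0.3589  0.1945  0.01  ]]
ctr [0.48214457 0.07098305 0.01      ] yaw 5.684555460295125
[[ 0.5727  0.2075  0.01  ]
 [ 0.5984 -0.041   0.01  ]
 [ 0.39   -0.0616  0.01  ]
 [ 0.3652  0.1862  0.01  ]]
ctr [0.48159433 0.07277196 0.01      ] yaw 5.820824637056674
hole [ 0.48813632 -0.02791576  0.028     ]
[0.55146206 0.11680756 0.03      ] [0.48792439 0.15748668 0.052     ] 0.07544419694487979
hole [ 0.48974643 -0.02691527]
piv [0.55016122 0.11996922]
shutpost [0.47554792 0.11236288]
posthead 36 [0.4884828  0.15726378 0.05263635]
[[ 0.926  0.377 -0.   ]
 [ 0.377 -0.926  0.002]
 [ 0.    -0.002 -1.   ]]
```

```bash
cat >> h.py <<'E'
def go(x,y,z,phi):
    "shift (mm) and rotvec (deg) in tool axes to TCP x,y,z, tool y axis at world angle phi deg, z down"
    s=env.get_state(); A=rot(s['orientation']); f=np.radians(phi)
    ty=np.array([np.cos(f),np.sin(f),0]); tz=np.array([0,0,-1.]); T=R.from_matrix(np.c_[np.cross(ty,tz),ty,tz])
    print('shift',(A.inv().apply(np.array([x,y,z])-s['tcp_pos'])*1000).round(1),'turn',(A.inv()*T).as_rotvec(degrees=True).round(2))
E
python3 -c "
from h import *
go(.42,-.2,.2,5.75)"
```

```text
shift [ 313.5 -230.8   30.9] turn [-7.000e-02 -7.000e-02 -7.359e+01]
```

```bash
python3 -m creep '[[0.039,-0.029,0.004,0,0,-8.5],[0.078,-0.058,0.008,0,0,-17],[0.118,-0.087,0.012,0,0,-25.5],[0.157,-0.115,0.016,0,0,-34],[0.196,-0.144,0.02,0,0,-42.5],[0.235,-0.173,0.024,0,0,-51],[0.274,-0.202,0.028,0,0,-59.5],[0.313,-0.231,0.031,0,0,-68]]' 0 40
python3 -c "
from h import *
go(.484,.205,.1,5.75)"
```

```text
clock: 0.9
tcp_pos: [0.42, -0.1986, 0.1999]
orientation: [-0.0, 0.704, 0.71, -0.0]
wrist_force: [0.2, -0.3, 0.0]
finger_gap: -0.0
shift [403.   67.5  99.9] turn [-0.01 -0.01 -5.26]
```

```bash
python3 -m creep '[[0.049,0.008,0.006,0,0,-1],[0.098,0.016,0.012,0,0,-2],[0.147,0.024,0.018,0,0,-3],[0.195,0.032,0.024,0,0,-4],[0.244,0.040,0.030,0,0,-5],[0.292,0.048,0.036,0,0,-5.2],[0.341,0.057,0.042,0,0,-5.2],[0.389,0.066,0.048,0,0,-5.2]]'
python3 -c "
from h import *
go(.484,.200,.034,5.75)"
```

```text
clock: 1.7
tcp_pos: [0.4842, 0.1907, 0.1518]
orientation: [0.0, 0.673, 0.739, -0.0]
wrist_force: [0.9, -0.6, -0.3]
finger_gap: -0.0003
shift [  9.3   0.7 117.8] turn [-0.01  0.02 -0.37]
```

Now lower, then push along tool −x (unit −y).

```bash
python3 -m creep '[[0.01,0,0.025,0,0,0],[0.01,0,0.05,0,0,0],[0.01,0,0.075,0,0,0],[0.01,0,0.1,0,0,0],[0.01,0,0.118,0,0,0],[0.01,0,0.118,0,0,0],[0.01,0,0.118,0,0,0],[0.01,0,0.118,0,0,0]]'
python3 -c "
from h import *
go(.473,.133,.034,5.75)"
```

```text
clock: 2.5
tcp_pos: [0.4845, 0.1987, 0.0353]
orientation: [0.001, 0.673, 0.739, 0.001]
wrist_force: [-0.1, 0.1, 0.8]
finger_gap: 0.0001
shift [-64.4 -17.6   1.3] turn [ 0.1  -0.01 -0.39]
```

```bash
python3 -m creep '[[-0.01,-0.003,0,0,0,0],[-0.02,-0.006,0,0,0,0],[-0.03,-0.009,0,0,0,0],[-0.04,-0.012,0,0,0,0],[-0.05,-0.015,0,0,0,0],[-0.057,-0.017,0,0,0,0],[-0.062,-0.018,0,0,0,0],[-0.062,-0.018,0,0,0,0]]'
python3 -m creep '[[-0.001,0,0,0,0,0],[-0.002,0,0,0,0,0],[-0.003,0,0,0,0,0],[-0.004,0,0,0,0,0],[-0.005,0,0,0,0,0],[-0.006,0,0,0,0,0],[-0.006,0,0,0,0,0],[-0.006,0,0,0,0,0]]'
```

```text
clock: 3.3
tcp_pos: [0.4722, 0.1341, 0.0346]
orientation: [0.001, 0.674, 0.739, 0.0]
wrist_force: [0.3, -1.2, -0.1]
finger_gap: -0.0003
clock: 4.1
tcp_pos: [0.4725, 0.1308, 0.0345]
orientation: [-0.001, 0.673, 0.74, 0.002]
wrist_force: [1.9, 6.9, 1.2]
finger_gap: 0.0001
```

The force rose to 7 N, so the handle is against its stop. I'll back off and head for the spring.

```bash
python3 -m creep '[[0.02,0,0,0,0,0],[0.02,0,-0.04,0,0,0],[0.02,0,-0.08,0,0,0],[0.0,0,-0.12,0,0,0],[-0.045,0,-0.14,0,0,0],[-0.09,0,-0.14,0,0,0],[-0.135,0,-0.14,0,0,0],[-0.18,0,-0.14,0,0,0]]' 0.05
python3 -c "
from h import *
go(.515,-.345,.13,-1.1)"
```

```text
clock: 4.9
tcp_pos: [0.4885, -0.0519, 0.1745]
orientation: [0.0, 0.673, 0.74, -0.0]
wrist_force: [0.4, 0.3, -0.0]
finger_gap: 0.0499
shift [-294.3   -1.2   44.8] turn [0.   0.06 6.49]
```

```bash
python3 -m creep '[[-0.042,0,0.006,0,0,1],[-0.084,0,0.012,0,0,2],[-0.126,0,0.018,0,0,3],[-0.168,0,0.024,0,0,4],[-0.21,0,0.03,0,0,5],[-0.252,0,0.036,0,0,6],[-0.294,-0.001,0.042,0,0,6.5],[-0.294,-0.001,0.045,0,0,6.5]]'
python3 - <<'E'
from h import *
go(.5195,-.3637,.030,-1.1)
im,d=env.read_camera('side'); 
o,_=env.read_camera('top')
c=np.vstack([cv2.resize(im[170:270,270:400],None,fx=4,fy=4),cv2.resize(o[180:225,265:395],None,fx=4,fy=4)]); cv2.imwrite('pics/c2.png',c)
print(proj('side',[[.5195,-.3637,.056],[.5195,-.3637,.03],[.5222,-.2206,.026]])-[270,170])
E
```

```text
clock: 5.7
tcp_pos: [0.5148, -0.3482, 0.1278]
orientation: [0.001, 0.716, 0.698, -0.001]
wrist_force: [0.6, 1.2, 0.0]
finger_gap: 0.0501
shift [-15.2   5.2  97.8] turn [-0.04  0.12 -0.35]
[[72.2895658  15.33122834]
 [71.95564684 22.13849023]
 [60.60776355 54.79779963]]
```

View pics/c2.png

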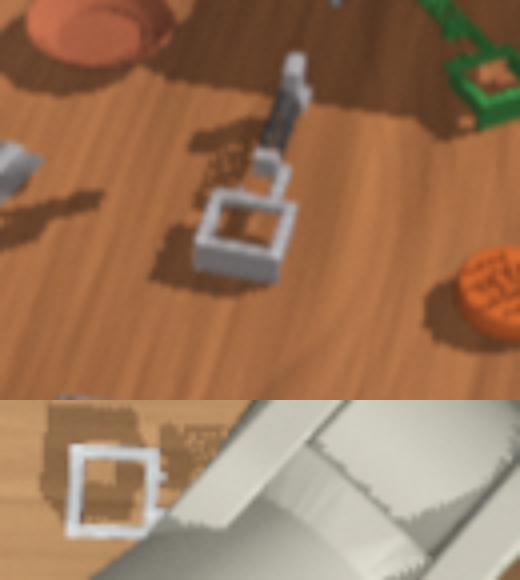

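The side crop shows the fin top at about (74,15) against a predicted (72.3,15.3). They agree to about 3 mm, and the steel spring is confirmed with the blue and green ones well clear. Now descend and grasp.

```bash
python3 -m creep '[[-0.008,0.002,0.015,0,0,0],[-0.015,0.004,0.03,0,0,0],[-0.015,0.004,0.045,0,0,0],[-0.015,0.004,0.06,0,0,0],[-0.015,0.004,0.075,0,0,0],[-0.015,0.004,0.09,0,0,0],[-0.015,0.004,0.097,0,0,0],[-0.015,0.004,0.097,0,0,0]]'
python3 -m creep '[[0,0,0,0,0,0],[0,0,0,0,0,0],[0,0,0,0,0,0],[0,0,0,0,0,0],[0,0,0,0,0,0],[0,0,0,0,0,0],[0,0,0,0,0,0],[0,0,0,0,0,0]]' 0 90
python3 -m creep '[[0,0,-0.01,0,0,0],[0,0,-0.02,0,0,0],[0,0,-0.03,0,0,0],[0,0,-0.04,0,0,0],[0,0,-0.05,0,0,0],[0,0,-0.06,0,0,0],[0,0,-0.07,0,0,0],[0,0,-0.07,0,0,0]]'
```

```text
clock: 6.6
tcp_pos: [0.5182, -0.3565, 0.0304]
orientation: [-0.002, 0.714, 0.7, -0.0]
wrist_force: [-0.2, 0.1, -0.2]
finger_gap: 0.0501
clock: 7.4
tcp_pos: [0.5199, -0.3586, 0.0334]
orientation: [0.001, 0.714, 0.7, 0.0]
wrist_force: [1.0, 0.1, 5.5]
finger_gap: 0.0101
clock: 8.2
tcp_pos: [0.5199, -0.3587, 0.1044]
orientation: [0.002, 0.714, 0.7, 0.0]
wrist_force: [0.0, 0.2, -2.4]
finger_gap: 0.0097
```

```bash
python3 -c "
from h import *
for i in range(3): print(env.get_state()['tcp_pos'])
go(.487,-.023,.11,28)"
```

```text
[ 0.51994996 -0.35870745  0.10440004]
[ 0.51994996 -0.35870745  0.10440004]
[ 0.51994996 -0.35870745  0.10440004]
shift [335.  -39.6  -6.4] turn [  0.11   0.16 -29.14]
```

```bash
python3 -m creep '[[0.042,-0.005,-0.001,0,0,-3.6],[0.084,-0.010,-0.002,0,0,-7.2],[0.126,-0.015,-0.003,0,0,-11],[0.168,-0.02,-0.004,0,0,-14.6],[0.21,-0.025,-0.005,0,0,-18.2],[0.252,-0.03,-0.006,0,0,-22],[0.294,-0.035,-0.006,0,0,-25.6],[0.335,-0.040,-0.006,0,0,-29.2]]'
python3 - <<'E'
from h import *
im,d=env.read_camera('side'); t,dt=env.read_camera('top')
s=env.get_state(); print(s['tcp_pos'],s['wrist_force'])
np.save('pics/s3.npy',d);np.save('pics/t3.npy',dt);cv2.imwrite('pics/s3.png',im);cv2.imwrite('pics/t3.png',t)
a=cv2.resize(im[220:370,240:400],None,fx=4,fy=4); b=cv2.resize(t[165:265,125:260],None,fx=4,fy=4)
cv2.imwrite('pics/c3.png',cv2.resize(np.hstack([a[:400],b]),None,fx=.68,fy=.68) if 0 else np.hstack([cv2.resize(im[220:370,250:380],None,fx=3,fy=3),np.vstack([cv2.resize(t[165:265,125:260],None,fx=3,fy=3),np.zeros((150,405,3),np.uint8)])]))
E
```

```text
clock: 9.0
tcp_pos: [0.4852, -0.0205, 0.1083]
orientation: [0.0, 0.514, 0.858, 0.0]
wrist_force: [1.1, 1.3, -1.7]
finger_gap: 0.0103
[ 0.4837803  -0.01769546  0.10799555] [-1.27337367  0.03502807 -2.53988725]
```

View pics/c3.png

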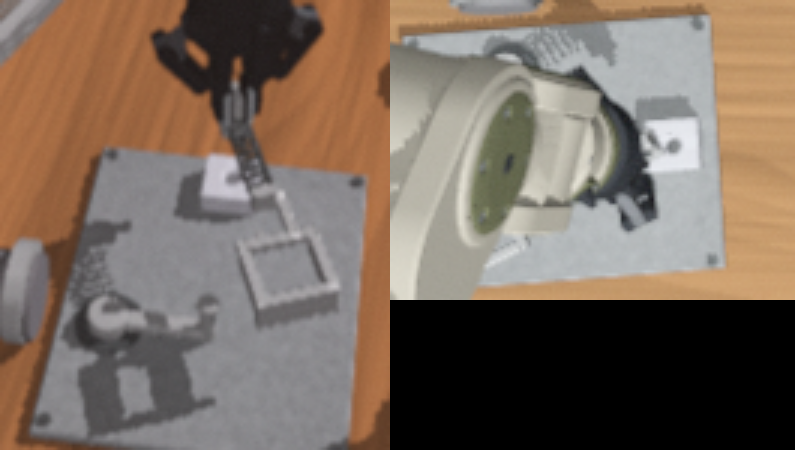

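Run:
```python
from h import *
d=np.load('pics/s3.npy'); p=cam('side')
f=np.array([[*pt('side',u,v,d[v,u],p),u,v] for v in range(250,335) for u in range(300,372) if d[v,u]>0])
t=f[(f[:,2]>.085)&(f[:,2]<.125)&(f[:,4]>287)]
r=cv2.minAreaRect((t[:,:2]*1000).astype(np.float32)); print('loop',r,np.percentile(t[:,2],[5,50,95]))
lo=np.array(r[0])/1000
# plane tilt of loop
A=np.c_[t[:,:2]-lo,np.ones(len(t))]; print(np.linalg.lstsq(A,t[:,2],rcond=None)[0])
b=f[(f[:,2]>.022)&(f[:,2]<.034)&(f[:,4]<296)&(f[:,3]<335)]; r2=cv2.minAreaRect((b[:,:2]*1000).astype(np.float32)); print('block',r2,len(b))
s=env.get_state(); y=rot(s['orientation']).as_matrix()[:,0]; print('spring y',y,'angle',np.degrees(np.arctan2(-y[0],y[1])))
print('fin est',lo-.145*y[:2],'tcp',s['tcp_pos'])
im=cv2.imread('pics/s3.png'); cv2.imwrite('pics/c4.png',cv2.resize(im[255:330,305:372],None,fx=8,fy=8,interpolation=cv2.INTER_CUBIC))
```

```text
loop ((426.4273681640625, 89.09857177734375), (60.724525451660156, 92.09388732910156), 28.369924545288086) [0.0883685  0.10188943 0.105087  ]
[ 0.01645281 -0.06197155  0.10084894]
block ((490.7305603027344, -28.11944580078125), (39.93952178955078, 49.03219223022461), 5.394700050354004) 207
spring y [-0.47663256  0.87909842  0.00271432] angle 28.465813782122634
fin est [ 0.49553909 -0.0383707 ] tcp [ 0.4837803  -0.01769546  0.10799555]
```

View pics/c4.png

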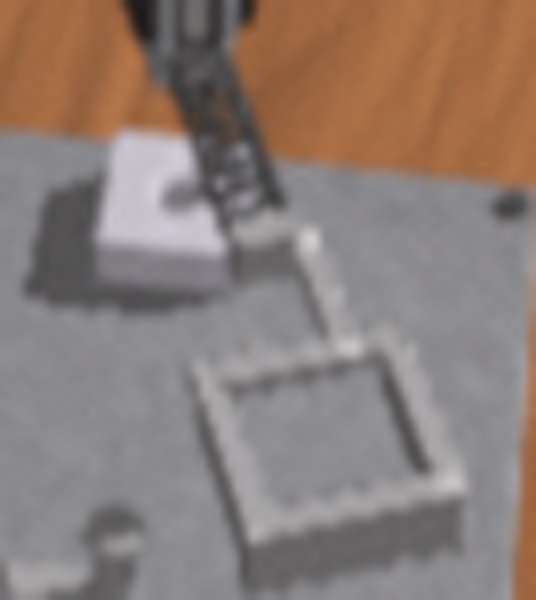

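The crop shows the loop rect, with the hook side towards the block. The hole is at crop (182,195) → px (327.3,279). The fin is about 5 mm off the hole.

Run:
```python
from h import *
print('hole side',onz('side',305+182.5/8-.5,255+195.5/8-.5,.028))
s=env.get_state();print(s['tcp_pos'])
go(s['tcp_pos'][0]+.0023,s['tcp_pos'][1]-.005,.078,28)
```

```text
hole side [ 0.48742094 -0.02794345  0.028     ]
[ 0.4837803  -0.01769546  0.10799555]
shift [-5.6 -0.3 30. ] turn [-0.05 -0.16  0.47]
```

```bash
python3 -m creep '[[-0.003,0,0.005,0,0,0],[-0.0055,0,0.01,0,0,0],[-0.0055,0,0.016,0,0,0],[-0.0055,0,0.022,0,0,0],[-0.0055,0,0.028,0,0,0],[-0.0055,0,0.034,0,0,0],[-0.0055,0,0.04,0,0,0],[-0.0055,0,0.04,0,0,0]]'
python3 -m creep '[[0,0,0.002,0,0,0],[0,0,0.004,0,0,0],[0,0,0.006,0,0,0],[0,0,0.008,0,0,0],[0,0,0.01,0,0,0],[0,0,0.012,0,0,0],[0,0,0.013,0,0,0],[0,0,0.013,0,0,0]]'
```

```text
clock: 9.9
tcp_pos: [0.4875, -0.027, 0.0673]
orientation: [-0.001, 0.515, 0.857, -0.0]
wrist_force: [-0.3, 0.3, -2.8]
finger_gap: 0.0099
clock: 10.7
tcp_pos: [0.4891, -0.0273, 0.0593]
orientation: [0.002, 0.515, 0.857, 0.0]
wrist_force: [-9.8, 1.9, 31.7]
finger_gap: 0.0098
```

```bash
python3 -m creep '[[0,0,-0.003,0,0,0],[0.001,-0.001,-0.004,0,0,0],[0.002,-0.0023,-0.004,0,0,0],[0.002,-0.0023,-0.002,0,0,0],[0.002,-0.0023,0,0,0,0],[0.002,-0.0023,0.001,0,0,0],[0.002,-0.0023,0.001,0,0,0],[0.002,-0.0023,0.001,0,0,0]]'
```

```text
clock: 11.5
tcp_pos: [0.4856, -0.0244, 0.0535]
orientation: [-0.001, 0.514, 0.858, 0.002]
wrist_force: [2.8, 6.7, -1.1]
finger_gap: 0.0101
```

It's in the hole. Push down.

```bash
python3 -m creep '[[0.0005,0.0005,0.002,0,0,0],[0.0008,0.0005,0.004,0,0,0],[0.0008,0.0005,0.006,0,0,0],[0.0008,0.0005,0.008,0,0,0],[0.0008,0.0005,0.010,0,0,0],[0.0008,0.0005,0.012,0,0,0],[0.0008,0.0005,0.013,0,0,0],[0.0008,0.0005,0.013,0,0,0]]'
```

```text
clock: 12.3
tcp_pos: [0.4858, -0.0241, 0.0439]
orientation: [0.0, 0.514, 0.858, 0.001]
wrist_force: [-7.8, 8.7, 28.7]
finger_gap: 0.0096
```

```bash
python3 -m creep '[[0,0,0,0,0,0],[0,0,0,0,0,0],[0,0,-0.01,0,0,0],[0,0,-0.03,0,0,0],[0,0,-0.055,0,0,0],[0,0,-0.085,0,0,0],[0,0,-0.115,0,0,0],[0,0,-0.145,0,0,0]]' 0.035
python3 -m creep '[[-0.04,0,-0.02,0,0,0],[-0.08,0,-0.02,0,0,0],[-0.12,0,-0.02,0,0,0],[-0.16,0,-0.02,0,0,0],[-0.16,0,-0.02,0,0,0],[-0.16,0,-0.02,0,0,0],[-0.16,0,-0.02,0,0,0],[-0.16,0,-0.02,0,0,0]]' 0.008
python3 - <<'E'
from h import *
im,d=env.read_camera('side'); t,dt=env.read_camera('top')
np.save('pics/s5.npy',d);np.save('pics/t5.npy',dt);cv2.imwrite('pics/s5.png',im);cv2.imwrite('pics/t5.png',t)
a=cv2.resize(im[255:375,260:375],None,fx=4,fy=4); b=cv2.resize(t[165:265,125:240],None,fx=3.4,fy=3.4); a=a[:480]
o=np.zeros((480,a.shape[1]+b.shape[1],3),np.uint8); o[:,:a.shape[1]]=a;o[:b.shape[0],a.shape[1]:]=b; cv2.imwrite('pics/c5.png',o[:,:800]);print(o.shape,env.get_state()['tcp_pos'])
E
```

```text
clock: 13.1
tcp_pos: [0.4849, -0.0255, 0.1874]
orientation: [-0.0, 0.515, 0.857, -0.0]
wrist_force: [1.1, 0.4, -1.1]
finger_gap: 0.0348
clock: 13.9
tcp_pos: [0.5601, -0.1655, 0.2064]
orientation: [-0.0, 0.514, 0.858, -0.0]
wrist_force: [-0.7, -0.5, 0.4]
finger_gap: 0.008
(480, 851, 3) [ 0.56031093 -0.1655578   0.20663068]
```

View pics/c5.png

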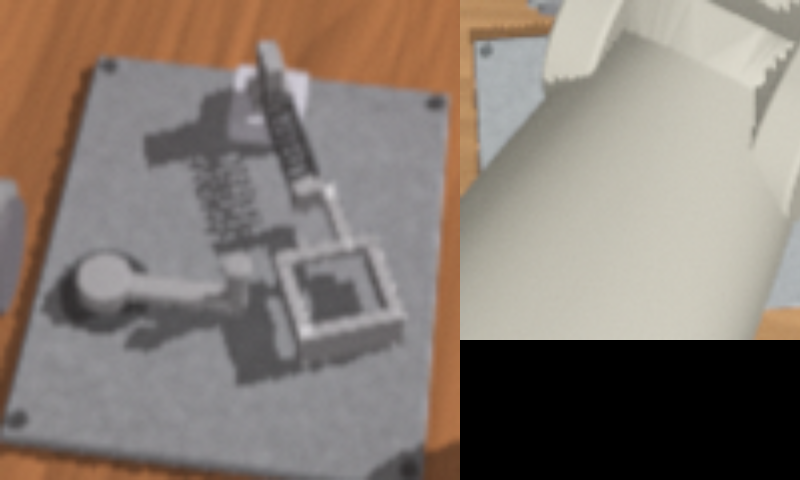

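The spring stands in the block. The loop is at crop (340,295), clear of the post head at (240,265), and the handle is shut. Next I'll measure the loop, the post head and the fin height.

Run:
```python
from h import *
d=np.load('pics/s5.npy'); p=cam('side')
f=np.array([[*pt('side',u,v,d[v,u],p),u,v] for v in range(255,360) for u in range(275,372) if d[v,u]>0])
def box(u0,u1,v0,v1,z0,z1):
    return f[(f[:,3]>=u0)&(f[:,3]<u1)&(f[:,4]>=v0)&(f[:,4]<v1)&(f[:,2]>z0)&(f[:,2]<z1)]
t=box(320,340,262,285,.045,.09); print('fin',np.percentile(t[:,2],[50,90,98]),t[t[:,2]>.055][:,:3].mean(0))
t=box(329,364,312,347,.026,.045); r=cv2.minAreaRect((t[:,:2]*1000).astype(np.float32)); print('loop',r,np.median(t[:,2]))
t=box(310,328,315,330,.046,.06); print('head',len(t),t[:,:3].mean(0),t[:,:3].min(0),t[:,:3].max(0))
for a in ((.4475,.112,.052),(.475,.112,.052)): print(proj('side',[a]))
```

```text
fin [0.05614923 0.06818106 0.06904648] [ 0.48791107 -0.02533417  0.06473824]
loop ((421.92889404296875, 96.32506561279297), (60.860260009765625, 69.79122161865234), 28.177270889282227) 0.03625058336463072
head 42 [0.4745993  0.11201068 0.05239228] [0.4676681  0.10454222 0.04818194] [0.48186201 0.12071587 0.05628712]
[[331.01031322 323.40847767]]
[[318.75108281 320.87055849]]
```

```bash
python3 -c "
from h import *
go(.4187,.101,.018,28.2)"
```

```text
shift [301.9   0.8 188.6] turn [-0.    0.01 -0.06]
```

```bash
python3 -m creep '[[0.045,0,0,0,0,0],[0.09,0,0.01,0,0,0],[0.135,0,0.03,0,0,0],[0.18,0,0.05,0,0,0],[0.225,0,0.07,0,0,0],[0.265,0,0.09,0,0,0],[0.302,0.001,0.1,0,0,0],[0.302,0.001,0.11,0,0,0]]'
python3 -c "
from h import *
go(.4187,.101,.018,28.2)"
python3 -m creep '[[0,0,0,0,0,0],[0,0,0,0,0,0],[0,0,0,0,0,0],[0,0,0,0,0,0],[0,0,0,0,0,0],[0,0,0,0,0,0],[0,0,0,0,0,0],[0,0,0,0,0,0]]'
python3 -c "
from h import *
go(.4187,.101,.018,28.2)"
```

```text
clock: 14.8
tcp_pos: [0.4159, 0.1037, 0.0958]
orientation: [-0.001, 0.512, 0.859, -0.0]
wrist_force: [0.6, 0.2, -0.3]
finger_gap: 0.0079
shift [-3.9  1.3 77.7] turn [-0.08 -0.1   0.22]
clock: 15.6
tcp_pos: [0.4195, 0.1002, 0.0963]
orientation: [0.0, 0.515, 0.857, -0.0]
wrist_force: [0.2, -0.1, 0.2]
finger_gap: 0.008
shift [ 1.1 -0.3 78.3] turn [-0.    0.   -0.16]
```

```bash
python3 -m creep '[[0,0,0.012,0,0,0],[0.001,0,0.024,0,0,0],[0.001,0,0.036,0,0,0],[0.001,0,0.048,0,0,0],[0.001,0,0.06,0,0,0],[0.001,0,0.07,0,0,0],[0.001,0,0.077,0,0,0],[0.001,0,0.077,0,0,0]]'
python3 -m creep '[[0.002,0,0,0,0,0],[0.004,0,0,0,0,0],[0.006,0,0,0,0,0],[0.008,0,0,0,0,0],[0.010,0,0,0,0,0],[0.012,0,0,0,0,0],[0.014,0,0,0,0,0],[0.014,0,0,0,0,0]]'
```

```text
clock: 16.4
tcp_pos: [0.4183, 0.1012, 0.0185]
orientation: [-0.001, 0.515, 0.857, -0.001]
wrist_force: [0.5, -0.4, 0.3]
finger_gap: 0.0079
clock: 17.2
tcp_pos: [0.4131, 0.1134, 0.0196]
orientation: [0.001, 0.515, 0.857, -0.0]
wrist_force: [2.2, -3.7, 0.7]
finger_gap: 0.0079
```

```bash
python3 -m creep '[[0.005,0,0,0,0,0],[0.01,0,0,0,0,0],[0.015,0,0,0,0,0],[0.02,0,0,0,0,0],[0.025,0,0,0,0,0],[0.03,0,0,0,0,0],[0.034,0,0,0,0,0],[0.034,0,0,0,0,0]]' 0.012
python3 - <<'E'
from h import *
s=env.get_state();print(s['tcp_pos'],s['wrist_force'])
for f in(23,18,13,8,5): a=np.radians(f); go(.4885-.195*np.sin(a),-.0275+.195*np.cos(a),.018,f)
im,d=env.read_camera('side'); cv2.imwrite('pics/c6.png',cv2.resize(im[245:375,260:375],None,fx=4,fy=4))
E
```

```text
clock: 18.0
tcp_pos: [0.3978, 0.1423, 0.0196]
orientation: [0.002, 0.515, 0.857, -0.001]
wrist_force: [4.3, -9.1, -0.0]
finger_gap: 0.0119
[0.39780344 0.14230494 0.0196214 ] [ 4.31824926 -9.11045628 -0.03321349]
shift [ 1.8 17.4  1.6] turn [0.05 0.27 5.  ]
shift [-0.5 34.2  1.6] turn [ 0.06  0.26 10.  ]
shift [-4.1 50.8  1.7] turn [ 0.07  0.26 15.  ]
shift [-9.3 67.1  1.7] turn [ 0.08  0.26 20.  ]
shift [-13.   76.6   1.7] turn [ 0.09  0.26 23.  ]
```

View pics/c6.png

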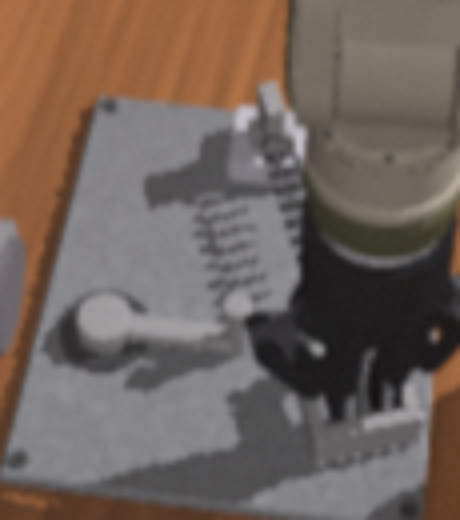

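```bash
python3 -m creep '[[0.004,0,0,0,0,0],[0.005,0.009,0,0,0,2.5],[0.005,0.0175,0,0,0,5],[0.004,0.026,0,0,0,7.5],[0.0025,0.034,0,0,0,10],[0.001,0.041,0,0,0,12],[0.001,0.041,0,0,0,12],[0.001,0.041,0,0,0,12]]'
python3 - <<'E'
from h import *
for f in(16,13,10,7,5,4): a=np.radians(f); go(.4885-.1975*np.sin(a),-.0275+.1975*np.cos(a),.019,f)
E
```

```text
clock: 18.85
tcp_pos: [0.433, 0.1615, 0.0192]
orientation: [0.002, 0.602, 0.798, -0.002]
wrist_force: [4.2, -12.2, 0.4]
finger_gap: 0.0119
shift [0.5 1.2 0.2] turn [-0.02  0.31 -0.05]
shift [ 0.3 11.6  0.2] turn [-0.01  0.31  2.95]
shift [-0.5 21.9  0.2] turn [-0.    0.31  5.95]
shift [-1.9 32.1  0.2] turn [0.01 0.31 8.95]
shift [-3.1 38.9  0.2] turn [1.000e-02 3.100e-01 1.095e+01]
shift [-3.8 42.3  0.2] turn [ 0.02  0.31 11.95]
```

```bash
python3 -m creep '[[-0.001,0.006,0,0,0,1.5],[-0.001,0.012,0,0,0,3],[-0.001,0.017,0,0,0,4.5],[-0.001,0.022,0,0,0,6],[-0.002,0.027,0,0,0,7.5],[-0.003,0.032,0,0,0,9],[-0.004,0.038,0,0,0,10.7],[-0.004,0.038,0,0,0,10.7]]'
python3 - <<'E'
from h import *
s=env.get_state();print(s['tcp_pos'],s['wrist_force'])
im,d=env.read_camera('side'); t,_=env.read_camera('top'); cv2.imwrite('pics/c7.png',np.hstack([cv2.resize(im[265:365,265:365],None,fx=4,fy=4),cv2.resize(t[165:265,125:225],None,fx=4,fy=4)]))
E
```

```text
clock: 19.65
tcp_pos: [0.4689, 0.1678, 0.0188]
orientation: [0.001, 0.674, 0.739, -0.003]
wrist_force: [0.1, -12.0, 1.9]
finger_gap: 0.0117
[0.46889866 0.16777399 0.01878861] [  0.0685069  -11.99907859   1.92316808]
```

View pics/c7.png

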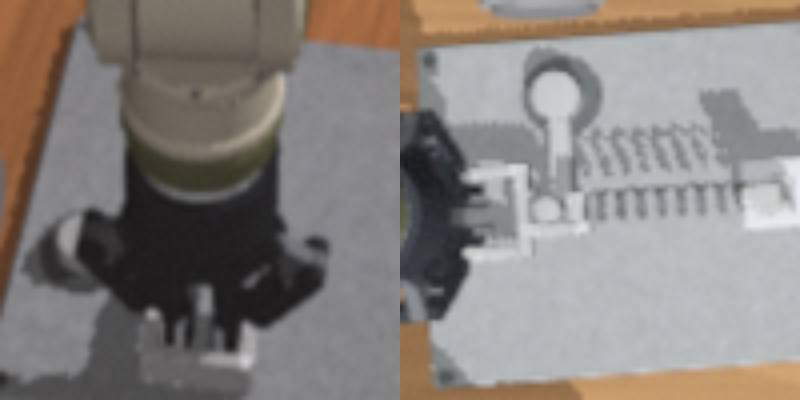

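The top crop shows the post head at (548,208) inside the hook's mouth with about 10 mm overstretch. Now ease back.

```bash
python3 -m creep '[[-0.002,0,0,0,0,0],[-0.004,0,0,0,0,0],[-0.006,0,0,0,0,0],[-0.008,0,0,0,0,0],[-0.01,0,0,0,0,0],[-0.012,0,0,0,0,0],[-0.014,0,0,0,0,0],[-0.014,0,0,0,0,0]]'
python3 -m creep '[[-0.001,0,0,0,0,0],[-0.002,0,0,0,0,0],[-0.003,0,0,0,0,0],[-0.004,0,0,0,0,0],[-0.005,0,0,0,0,0],[-0.005,0,0,0,0,0],[-0.005,0,0,0,0,0],[-0.005,0,0,0,0,0]]' 0.008
```

```text
clock: 20.55
tcp_pos: [0.4701, 0.1563, 0.0188]
orientation: [-0.001, 0.673, 0.739, -0.001]
wrist_force: [-0.3, -2.7, -1.7]
finger_gap: 0.0124
clock: 21.35
tcp_pos: [0.4715, 0.1515, 0.0193]
orientation: [0.0, 0.673, 0.739, 0.0]
wrist_force: [0.3, -0.2, 0.7]
finger_gap: 0.0079
```

The force has gone to zero, so the post carries the spring. Lift out and look.

```bash
python3 -m creep '[[-0.002,0,-0.01,0,0,0],[-0.002,0,-0.03,0,0,0],[-0.002,0,-0.055,0,0,0],[-0.002,0,-0.085,0,0,0],[-0.002,0,-0.12,0,0,0],[-0.002,0,-0.15,0,0,0],[-0.002,0,-0.17,0,0,0],[-0.002,0,-0.17,0,0,0]]'
python3 -m creep '[[-0.045,0,0,0,0,0],[-0.09,0,0,0,0,0],[-0.135,0,0,0,0,0],[-0.18,0,0,0,0,0],[-0.225,0,0,0,0,0],[-0.27,0,0,0,0,0],[-0.315,0,0,0,0,0],[-0.36,0,0,0,0,0]]'
python3 - <<'E'
from h import *
im,d=env.read_camera('side'); t,dt=env.read_camera('top'); np.save('pics/s8.npy',d); np.save('pics/t8.npy',dt)
cv2.imwrite('pics/c8.png',np.hstack([cv2.resize(im[265:365,265:365],None,fx=4,fy=4),cv2.resize(t[165:265,125:225],None,fx=4,fy=4)])); cv2.imwrite('pics/t8.png',t)
p=cam('side'); f=np.array([[*pt('side',u,v,d[v,u],p),u,v] for v in range(255,360) for u in range(275,372) if d[v,u]>0])
n=f[(abs(f[:,0]-.4885)<.012)&(abs(f[:,1]+.0275)<.02)]; print('fin top',np.percentile(n[:,2],[90,98]))
E
```

```text
clock: 22.15
tcp_pos: [0.4738, 0.1498, 0.1932]
orientation: [0.002, 0.673, 0.739, 0.003]
wrist_force: [0.5, -0.3, -0.8]
finger_gap: 0.0086
clock: 22.95
tcp_pos: [0.5046, -0.2105, 0.1885]
orientation: [-0.001, 0.673, 0.739, -0.0]
wrist_force: [0.9, 0.5, 0.5]
finger_gap: 0.0079
fin top [0.06845316 0.07026017]
```

View pics/c8.png

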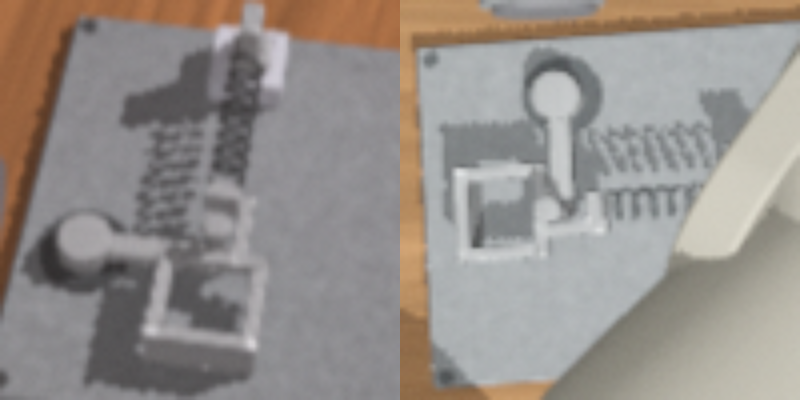

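The hook is caught: the post head at (548,208) sits against the cross bar, and the handle is shut. The fin top reads 68 mm against an expected 66 mm, so I'll press it gently from above to be sure the peg is home.

```bash
python3 -c "
from h import *
go(.488,-.0275,.066,5.75)"
```

```text
shift [187.5  -1.  121.8] turn [-0.01  0.09 -0.74]
```

```bash
python3 -m creep '[[0.04,0,0,0,0,0],[0.08,0,0,0,0,0],[0.12,0,0.01,0,0,0],[0.155,0,0.025,0,0,0],[0.187,-0.001,0.05,0,0,0],[0.187,-0.001,0.08,0,0,0],[0.187,-0.001,0.1,0,0,0],[0.187,-0.001,0.11,0,0,0]]' 0
python3 -m creep '[[0,0,0.002,0,0,0],[0,0,0.004,0,0,0],[0,0,0.006,0,0,0],[0,0,0.008,0,0,0],[0,0,0.01,0,0,0],[0,0,0.012,0,0,0],[0,0,0.014,0,0,0],[0,0,0.014,0,0,0]]'
```

```text
clock: 23.85
tcp_pos: [0.4845, -0.0213, 0.0769]
orientation: [-0.002, 0.673, 0.74, -0.001]
wrist_force: [-0.1, -0.7, 0.7]
finger_gap: 0.0002
clock: 24.65
tcp_pos: [0.4871, -0.0229, 0.066]
orientation: [0.0, 0.673, 0.739, 0.0]
wrist_force: [-1.7, -0.6, 6.5]
finger_gap: -0.0002
```

```bash
python3 -m creep '[[-0.002,0,0.001,0,0,0],[-0.004,0,0.002,0,0,0],[-0.004,0,0.003,0,0,0],[-0.004,0,0.004,0,0,0],[-0.004,0,0.004,0,0,0],[-0.004,0,0.004,0,0,0],[-0.004,0,0.004,0,0,0],[-0.004,0,0.004,0,0,0]]'
python3 -m creep '[[0,0,-0.01,0,0,0],[0,0,-0.03,0,0,0],[0,0,-0.06,0,0,0],[0,0,-0.1,0,0,0],[-0.045,0,-0.12,0,0,0],[-0.09,0,-0.12,0,0,0],[-0.135,0,-0.12,0,0,0],[-0.18,0,-0.12,0,0,0]]'
python3 -m creep '[[-0.045,0,0,0,0,0],[-0.09,0,0,0,0,0],[-0.135,0,0,0,0,0],[-0.18,0,0,0,0,0],[-0.225,0,0,0,0,0],[-0.225,0,0,0,0,0],[-0.225,0,0,0,0,0],[-0.225,0,0,0,0,0]]'
python3 - <<'E'
from h import *
im,d=env.read_camera('side'); t,dt=env.read_camera('top')
o=np.zeros((600,760,3),np.uint8); o[:,:360]=cv2.resize(im[215:365,275:365],None,fx=4,fy=4); o[:300,360:]=cv2.resize(t[165:265,125:258],(400,300)); o[300:500,360:]=cv2.resize(t[80:330,125:525],(400,200))[:200]; cv2.imwrite('pics/c9.png',o)
p=cam('top'); f=np.array([[*pt('top',u,v,dt[v,u],p),u,v] for v in range(195,225) for u in range(140,235) if dt[v,u]>0])
n=f[(abs(f[:,0]-.4885)<.025)&(abs(f[:,1]+.0275)<.02)&(f[:,2]>.05)]; print('fin',len(n),n[:,:3].mean(0) if len(n) else '',np.percentile(n[:,2],90) if len(n) else '')
n=f[(abs(f[:,0]-.475)<.015)&(abs(f[:,1]-.112)<.015)&(f[:,2]>.045)]; print('head',n[:,:3].mean(0))
E
```

```text
clock: 25.45
tcp_pos: [0.4875, -0.0232, 0.0658]
orientation: [-0.001, 0.672, 0.74, 0.004]
wrist_force: [-12.0, 15.1, 40.7]
finger_gap: -0.0
clock: 26.25
tcp_pos: [0.5042, -0.2078, 0.1817]
orientation: [0.001, 0.673, 0.74, 0.0]
wrist_force: [0.5, 1.0, -0.1]
finger_gap: 0.0
clock: 27.05
tcp_pos: [0.5249, -0.4291, 0.181]
orientation: [-0.001, 0.673, 0.74, 0.0]
wrist_force: [-0.4, 0.2, 0.5]
finger_gap: 0.0001
fin 55 [ 0.4894406  -0.0274921   0.06490725] 0.06964560620264879
head [0.47747834 0.11035915 0.05196257]
```

View pics/c9.png

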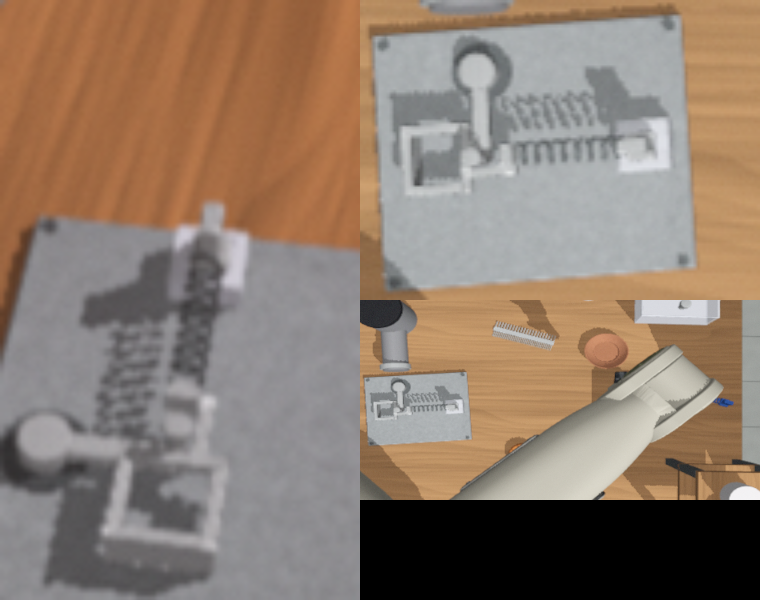

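The peg is home: the fin top stayed at 65.8 mm under about 40 N. The hook is on the post, the handle is shut, and the robot is clear.

```bash
python3 -c "
from workcell import env
print(env.hand_in())"
```

```text
the job is handed in; nothing more can be done
None
```

The return spring is back in place, and I handed the job in at about 27 s. I pushed the handle shut against its stop, seated the steel spring's peg in the anchor block, then dragged the loop out and eased the hook back onto the post.

**Last checks**
- **Peg:** under about 40 N from above, the fin top held at 65.8 mm; 66 mm is fully home. That press was harder than I meant, but the fingertips made it, not the gripper's body.
- **Hook:** the pull on the gripper fell from 12 N to zero as I eased back. The last pictures show the post held in the hook and the handle shut.
- **Fin to post:** the last top view puts them 138 mm apart, against a nominal 140 mm. That is within camera error.
- **Bystanders:** the comb and saucer look unmoved. In the last picture the arm mostly hid the brush, so I could not check it fully; I never went near it at low height.

**Disagreements**
- **Fin height:** the camera depth put the fin top at 68–70 mm, a few mm above what the press showed. I trusted the press.
- **First try at the hole:** the peg landed on the chamfer at about 32 N and went in after a 3 mm shift.

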